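Set up the frame maker's bench

TASK

Set up the spectacle maker's bench: open the tool case until its lid rests back on its stop, take out every scraper and slide each one, blade first, fully home (handle shoulder against the rack) into the rack slot marked with its handle's colour, and press the steel mandrel down past the orange sprung jaw so that it sits in both forks of its clip stand, its black grip between them and the jaw snapped shut above it. Leave the case open, and leave the spectacles, lens, bottle and jar where they stand.

Things in the scene. Friction and masses are not known exactly. Their poses are not given: they have to be found in the camera images.
- case: dark wooden tool case fixed to the bench, 200 (x) by 260 (y) outside and 50 high, walls and floor 6 thick, under a hinged lid. Origin: centre of its underside; +x of its frame points to the hinge side (far from the robot), z up. The scrapers lie in it, blade towards the hinge
- lid (a joint): angle (rad) of the case's lid about the hinge along the top of the case's far (+x) wall: 0 shut, 1.8 open, leaning back on its stop. The lid is 8 thick, 250 g, not latched; let go below about 1.45 it falls shut, beyond about 1.5 it falls back onto its stop
- lid_hinge (a point): middle of the lid's hinge line, which runs along its y axis, at the underside of the lid, 50 above the bench. This frame turns with the lid: x points from the lid's front edge to the hinge, z out of the lid's outer face
- lid_handle (a point): middle of the brass bar handle on the lid: a round bar 11 thick running along y for 100, on two posts 85 apart, its axis 35 off the lid's outer face; it lies 186 from the hinge line along the lid (at -x) and 43 along z. Turns with the lid, so when open it is on the side away from the robot
- rack: slotted rack fixed to the bench: light wood base, pale translucent acrylic top plate 10 thick, 85 deep (x) by 198 wide (y), 45 high, with three level slots in its front face (that nearest the robot). Origin: under the middle of its front face; +x points into the slots, z up. Coloured tabs (red, yellow, blue) 3 thick on its top mark the slots
- slot_red (a point): Left slot (seen from the robot), with the red tab. Point: middle of the slot's floor edge at the front face, 26 above the bench. The slot is 40 wide (y), 9 high (z, from the point upward) and 75 deep; x points straight into the slot. Slots are 66 apart
- slot_yellow (a point): Middle slot (seen from the robot), with the yellow tab. Point: middle of the slot's floor edge at the front face, 26 above the bench. The slot is 40 wide (y), 9 high (z, from the point upward) and 75 deep; x points straight into the slot. Slots are 66 apart
- slot_blue (a point): Right slot (seen from the robot), with the blue tab. Point: middle of the slot's floor edge at the front face, 26 above the bench. The slot is 40 wide (y), 9 high (z, from the point upward) and 75 deep; x points straight into the slot. Slots are 66 apart
- scraper_red: flat scraper, red handle (may be absent), 90 g, lying flat in the case. Steel blade 62 long, 34 wide, 5 thick; handle 80 long, 16 wide, 18 thick; undersides flush, so the handle's front end stands 13 above the blade as a shoulder. Origin: on the underside, mid width, at the shoulder; +x along the blade to its tip, handle to -x, z up. It balances about 10 ahead of the shoulder
- scraper_yellow: flat scraper, yellow handle (may be absent), 90 g, lying flat in the case. Steel blade 62 long, 34 wide, 5 thick; handle 80 long, 16 wide, 18 thick; undersides flush, so the handle's front end stands 13 above the blade as a shoulder. Origin: on the underside, mid width, at the shoulder; +x along the blade to its tip, handle to -x, z up. It balances about 10 ahead of the shoulder
- scraper_blue: flat scraper, blue handle (may be absent), 90 g, lying flat in the case. Steel blade 62 long, 34 wide, 5 thick; handle 80 long, 16 wide, 18 thick; undersides flush, so the handle's front end stands 13 above the blade as a shoulder. Origin: on the underside, mid width, at the shoulder; +x along the blade to its tip, handle to -x, z up. It balances about 10 ahead of the shoulder
- mandrel: forming mandrel, 100 g: round steel rod 12 thick, 130 long, with a square black grip 16 by 16 and 40 long round its middle. Origin: its very centre; x along the rod. It lies on the bench on its grip, its centre 8 above the bench
- clip: dark steel clip stand fixed to the bench, base 120 (x) by 60 (y) by 12, with two upright fork clips at x = -40 and +40 (each 12 long in x) that hold a rod along x. Fixed aluminium prongs on the +y side up to 72 high, short ones on the -y side up to 47; the channel between is 15 wide. Origin: centre of its underside, z up
- clip_seat (a point): where the rod's centre lies when seated in both forks: 48 above the bench, over the middle of the stand; same axes as the stand. Between the forks there is room for the gripper: 68 along x, free down to 28 above the bench
- clip_jaw (a joint): angle (rad) of the orange sprung jaw (one piece, a nose over each fork) hinged on the -y side: 0 shut, grows as a rod pressed down from above pushes both noses aside to -y, and springs back to 0 above the rod. The noses slope down into the channel from 68 to 55 above the bench, their tips 2.5 short of its middle; pressing a level rod past takes about 5 to 15 N
- spectacles: a finished black spectacle frame standing open on the bench, 125 wide, 125 deep, 40 high. Bystander; origin under the middle of its front
- cleaner: blue lens-cleaner bottle with white cap, 48 across, 120 high. Bystander; origin under its middle
- screw_jar: small glass jar with steel lid, 54 across, 50 high. Bystander; origin under its middle
- demo_lens: greenish round demonstration lens lying flat, 56 across, 6 high. Bystander; origin under its middle
Things that resemble listed ones, but are neither listed nor needed, are in the scene too. Leave any purple look-alike of the mandrel alone. Leave any green look-alike of the clip alone.

How it is judged:
By the outcome, as a careful person would: the job done as asked, in the order asked, and still so for the second after the job is handed in, with the robot touching nothing.
Of scraper_red, scraper_yellow, scraper_blue only 2 to 3 are there at a start; the rules pass over those that are not, and their reading is None.
At some moment in a run one of mandrel may be knocked a few centimetres aside while the robot is not near it.
It also fails if it takes over 210 s, if anything falls off the work surface, if the arm or the gripper's body presses on something with over 40 N, if the wrist force passes 120 N, or if a joint passes its speed limit or range.

ROBOT

A 6-joint arm with a two-finger parallel gripper is mounted at the origin on the work surface. World frame = base frame: x ahead of the robot, y to its left, z up, the work surface at z = 0. Lengths are in m, angles in rad, forces in N, time in s.
With the tool pointing down it reaches from about 0.35 to 0.85 m from the base axis. Payload 8.1 kg.
Tool frame: the origin (TCP) lies on the centre line of the jaws, within the pads' length; the fingertips stand robot.tips_ahead ahead of it and the grasp point (between the pads) lies 6 mm ahead of it (robot.tips_ahead is the distance from the TCP to the fingertips, in m); z points along the fingers, y is the line along which they close (so a half turn about z gives the same grasp; the last joint's range is limited). The gripper opens to 93 mm and grips with 3 to 60 N. Pads are 15 mm wide; open, the fingers measure 128 mm over their backs; the gripper's body (75 mm by 188 mm) begins 65 mm behind the grasp point.
Start: joints at [-0.085, 0.13, 1.488, -0, 1.523, -0.085], TCP at [0.6, 0, 0.244] pointing down, gripper open.
Joint ranges: [-2.96, 2.96], [-0.89, 2.26], [0.02, 2.5], [-1.34, 4.48], [0, 2.73], [-2.66, 2.66]. Speed limits (rad/s): [2.39, 2.39, 2.79, 3.14, 3.14, 3.14].

INTERFACE

Orientations are given as a rotation vector (axis times angle).
In Python, from plant import robot gives the robot as it stands.
- The arm moves only by the tool apply_moves, never from a script. Its arguments are lists of equal length, an entry for each row: "delta_pos": the shift along the tool's x, y, z in cm, a list of three; "twist": the turn about the tool's z in rad. A call has 1 to 8 rows; each row shifts and turns the commanded pose from where the row before left it, along the tool's axes as they then stand; what a row does not reach is not made up. A row lasts 1/8 s, in which the tool goes at most 62.5 mm and 10.7 degrees, less where a joint would pass 70% of its speed; a pose out of reach is approached as far as the arm can. A call with a gripper value outside its range is refused whole. "gripper" is the finger opening in cm, from 0 to 9.3, set as the call begins (left out, the last holds). The fingers move at their own pace and stop on an object; "squeeze" is the grip in N (left out, the last holds). Time passes only in rows, so rows that do not move let the fingers close. It gives the time, the measured TCP pose, the force, the opening and the grip force at its end, in the units of the state.
- robot.read_state(): the state, without advancing time (a new reading comes with each control period).
- robot.read_camera(name): name is "scene" or "side" or "wrist"; returns a dict with "frame" (480x640x3 uint8, red, green, blue), "vertical_fov" (degrees; the focal length in pixels is half the picture's height over the tangent of half this angle, whatever the lens; pixels are square), "cx", "cy" (the principal point, pixels), "R" (3x3) and "t" (3): a world point X has camera coordinates R X + t. Camera axes: x right, y down, z forward; pixel columns grow to the right and rows downward; lengths in m; the calibration is good to about 2 mm. A picture is of the moment at which its call begins. There is no depth.
- robot.close_job(): hands the job in; it is judged then, once.
The state is a dict: "t": time; "q": joint angles; "dq": joint speeds; "joint_torque": joint torques, N m; "tool_pos": TCP position; "orientation": TCP orientation; "force": force on the tool from outside, world axes, zero at the start; "wrist_torque": the same for the moment, N m; "opening": finger opening in m; "gripper_force": force on a finger pad.
Only numpy, scipy, OpenCV 4.12 (cv2) and the standard library are available. Lean on these libraries where they do the work, as an engineer would, in place of code of your own. Each camera call takes 0.05 s, during which the arm holds its last target. There are 200 camera calls.

## Working session

There is one attempt and no reset: what is moved stays moved. The work goes in short steps, Python scripts to look and compute and a tool call to move; the robot and the scene stay as the last step left them, time stands still between calls to the robot, and variables do not carry over. Pictures are saved under pics/ and viewed, at most 17 in all, crops included, and the job is handed in when it is done.

Besides the shell and the picture viewer there is one more tool, called after ">>>" as name([rows], argument=value, ...), one row to a line, values as JSON. apply_moves: Moves the arm, as the interface text tells. Its arguments: {"type":"object","properties":{"delta_pos":{"type":"array"},"twist":{"type":"array"},"gripper":{"type":"number"},"squeeze":{"type":"number"}},"required":["delta_pos","twist"]}

```bash
mkdir -p pics; ls
cat > h.py <<'E'
import numpy as np, cv2
from plant import robot
def cam(n,save=None):
    c=robot.read_camera(n); 
    if save: cv2.imwrite(f'pics/{save}.png',c['frame'][:,:,::-1])
    c['f']=240/np.tan(np.radians(c['vertical_fov'])/2); c['R']=np.array(c['R']); c['t']=np.array(c['t']); return c
def ray(c,uv):
    d=np.array([(uv[0]-c['cx'])/c['f'],(uv[1]-c['cy'])/c['f'],1]); return -c['R'].T@c['t'], c['R'].T@d
def onz(c,uv,z):
    o,d=ray(c,uv); return o+d*(z-o[2])/d[2]
def proj(c,X):
    p=c['R']@np.array(X)+c['t']; return p[:2]/p[2]*c['f']+[c['cx'],c['cy']]
def tri(c1,u1,c2,u2):
    A=[];b=[]
    for c,u in((c1,u1),(c2,u2)):
        o,d=ray(c,u); d/=np.linalg.norm(d); P=np.eye(3)-np.outer(d,d); A.append(P); b.append(P@o)
    A=np.vstack(A);b=np.hstack(b); x=np.linalg.lstsq(A,b,rcond=None)[0]; return x,np.linalg.norm(A@x-b)
E
python3 - <<'E'
from h import *
for n in('scene','side','wrist'):
    c=cam(n,n+'0'); print(n,c['f'],c['cx'],c['cy'],-c['R'].T@c['t'],c['R'].round(2).tolist())
s=robot.read_state(); print(s, robot.tips_ahead)
a=[cv2.imread(f'pics/{n}0.png') for n in('scene','side')]
E
```

```text
pics
scene 441.1407772714894 322.69556032178326 241.34820256872143 [0.88353962 0.51435127 0.9110014 ] [[-0.85, 0.53, -0.01], [0.42, 0.65, -0.63], [-0.33, -0.54, -0.78]]
side 566.4416721772913 301.66122614967827 242.83690368876904 [ 0.15160409 -0.68242976  0.94342382] [[0.86, -0.51, -0.0], [-0.39, -0.65, -0.65], [0.33, 0.56, -0.76]]
wrist 392.67202711007565 319.413397051734 236.85211193930854 [0.59831397 0.07197443 0.38332879] [[1.0, -0.0, -0.0], [-0.0, -0.96, 0.26], [-0.0, -0.26, -0.96]]
{'t': 0.15, 'q': array([-8.54096467e-02,  1.30995879e-01,  1.48902111e+00, -8.69092382e-07,
        1.52301314e+00, -8.53724035e-02]), 'dq': array([ 0.0011273 , -0.00240827, -0.0030267 , -0.00112835,  0.00077313,
       -0.00093357]), 'joint_torque': array([ 8.59073725e-05, -5.60473788e+01, -4.92333663e+01,  7.68201635e-02,
        3.05504061e-02, -1.41810942e-04]), 'tool_pos': array([5.99594761e-01, 5.09428805e-05, 2.42827912e-01]), 'orientation': array([-2.22070551e+00, -2.22062290e+00,  1.45517644e-03]), 'force': array([-0.43812199, -0.1710174 ,  0.17997176]), 'wrist_torque': array([ 0.02132734,  0.05395715, -0.02214437]), 'gripper_force': 0.0, 'opening': 0.09298808806774796} 0.025
```

View pics/scene0.png

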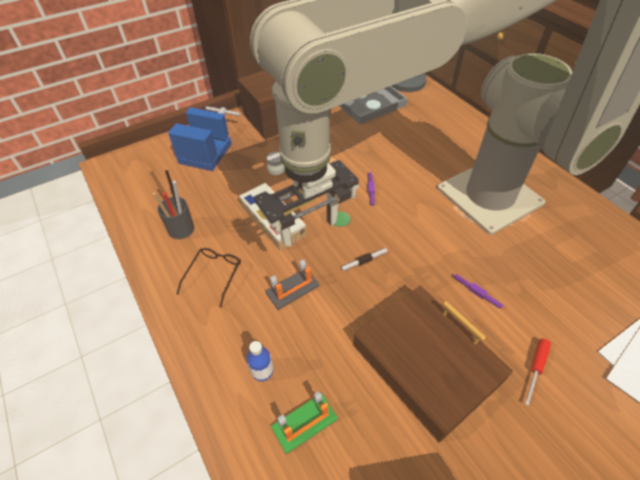

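View pics/side0.png

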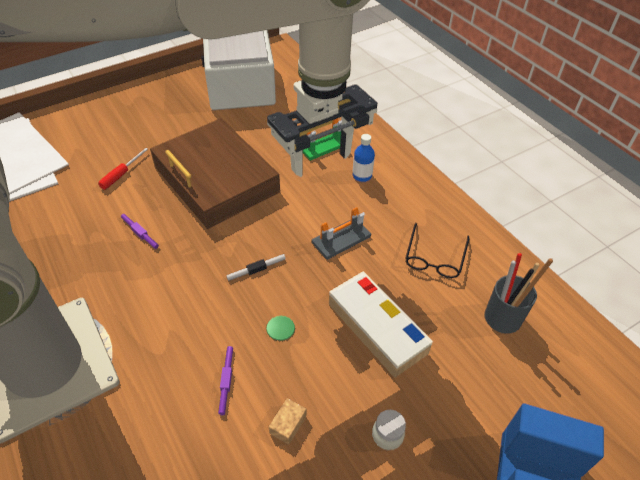

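Scene/side: the mandrel (steel, black grip) is at scene (365,258) / side (257,267). The purple look-alikes are at side (139,231) and (226,380). The dark clip is at side (341,235), with the green look-alike at (323,145). The rack is at side (380,320) with tabs red, yellow and blue, and the case handle is at side (178,168).

Run:
```python
from h import *
C={n:cam(n) for n in('scene','side')}
def blobs(n,lo,hi,roi,k=1,amin=8):
    f=C[n]['frame']; hsv=cv2.cvtColor(f,cv2.COLOR_RGB2HSV); m=cv2.inRange(hsv,lo,hi); r=np.zeros_like(m); x0,y0,x1,y1=roi; r[y0:y1,x0:x1]=m[y0:y1,x0:x1]
    nn,l,s,ce=cv2.connectedComponentsWithStats(r)
    idx=sorted([i for i in range(1,nn) if s[i,4]>=amin],key=lambda i:-s[i,4])[:k]
    out=[]
    for i in idx:
        ys,xs=np.nonzero(l==i); P=np.c_[xs,ys].astype(np.float32); out.append((ce[i],len(P),cv2.minAreaRect(P)))
    return out
p=lambda t,b:[print(t,o[0].round(1),o[1],cv2.boxPoints(o[2]).round(1).tolist()) for o in b]
for n,roi in(('scene',(430,290,500,350)),('side',(155,140,200,195))): p('brass '+n,blobs(n,(15,120,120),(32,255,255),roi))
for n,roi in(('scene',(260,255,325,300)),('side',(310,200,375,250))): p('orange '+n,blobs(n,(3,180,180),(14,255,255),roi,3))
roi=(325,265,440,375)
p('red',blobs('side',(0,150,120),(8,255,255),(350,270,390,300)));p('yel',blobs('side',(18,130,100),(32,255,255),(370,295,410,325)));p('blu',blobs('side',(100,130,60),(125,255,255),(395,315,435,350)))
p('rack',blobs('side',(0,0,175),(60,70,255),roi,2))
p('grip side',blobs('side',(0,0,0),(180,255,55),(225,250,290,285)));p('grip sc',blobs('scene',(0,0,0),(180,255,55),(340,245,390,272)))
p('clip side',blobs('side',(0,0,20),(180,110,95),(305,210,378,262),3))
p('rod side',blobs('side',(0,0,100),(180,70,255),(222,250,292,285),4));p('rod sc',blobs('scene',(0,0,100),(180,70,255),(338,245,392,275),4))
f=C['side']['frame'][:,:,::-1]
a=cv2.resize(f[105:235,140:290],None,fx=4,fy=4,interpolation=cv2.INTER_CUBIC)[:, :600]
cv2.imwrite('pics/case.png',a)
b=cv2.resize(f[195:375,220:440],None,fx=3.3,fy=3.3,interpolation=cv2.INTER_CUBIC); cv2.imwrite('pics/cr.png',b)
```

```text
brass scene [463.7 321.6] 431 [[436.0, 308.5], [445.3999938964844, 298.3999938964844], [486.79998779296875, 337.1000061035156], [477.3999938964844, 347.1000061035156]]
brass side [178.2 165.6] 261 [[159.8000030517578, 154.60000610351562], [167.5, 147.8000030517578], [196.39999389648438, 180.3000030517578], [188.8000030517578, 187.10000610351562]]
orange scene [293.7 285.2] 163 [[273.20001220703125, 287.70001220703125], [308.79998779296875, 267.6000061035156], [314.79998779296875, 278.20001220703125], [279.20001220703125, 298.3999938964844]]
orange side [342.2 225.9] 34 [[333.0, 229.0], [349.79998779296875, 220.60000610351562], [350.79998779296875, 222.60000610351562], [334.0, 231.0]]
orange side [324.4 223.8] 18 [[321.0, 222.0], [327.0, 222.0], [327.0, 225.0], [321.0, 225.0]]
orange side [354.7 208.5] 15 [[352.0, 207.0], [357.0, 207.0], [357.0, 210.0], [352.0, 210.0]]
red [367.1 285.3] 156 [[357.5, 282.5], [364.0, 276.0], [376.5, 288.5], [370.0, 295.0]]
yel [389.5 308.1] 181 [[379.0, 305.0], [386.0, 298.0], [399.5, 311.5], [392.5, 318.5]]
blu [413.3 332.8] 181 [[403.5, 329.5], [410.0
[... 540 characters left out ...]
]]
rod side [237.2 273.7] 126 [[225.8000030517578, 274.8999938964844], [246.6999969482422, 267.1000061035156], [248.6999969482422, 272.5], [227.89999389648438, 280.29998779296875]]
rod side [274.8 259.5] 116 [[264.3999938964844, 260.5], [283.3999938964844, 253.39999389648438], [285.3999938964844, 258.6000061035156], [266.3999938964844, 265.70001220703125]]
rod sc [350.4 264.6] 88 [[340.79998779296875, 266.3999938964844], [357.5, 258.79998779296875], [359.6000061035156, 263.29998779296875], [342.8999938964844, 270.8999938964844]]
rod sc [378.3 252.6] 75 [[370.0, 253.60000610351562], [385.20001220703125, 247.10000610351562], [387.0, 251.3000030517578], [371.79998779296875, 257.79998779296875]]
```

View pics/case.png

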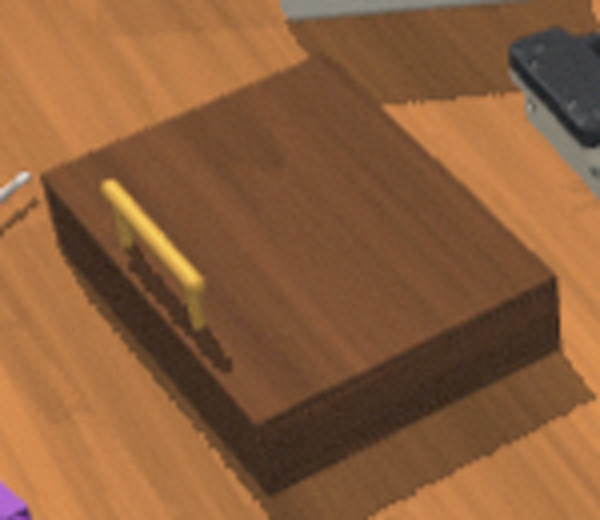

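View pics/cr.png

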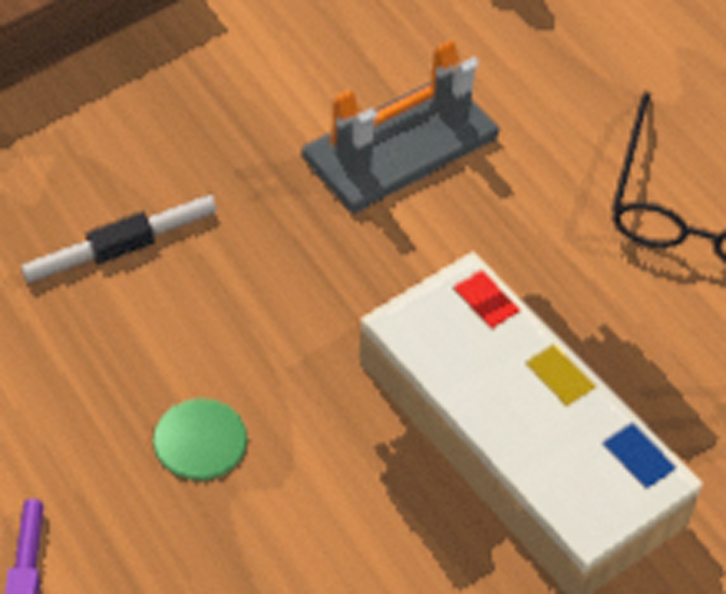

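The case crop shows lid corners at side px (150,149), (204,210), (279,174) and (218,119). The second crop confirms the steel mandrel with black grip. It also confirms the dark clip, with silver prongs on the near side and orange jaw on the far side, and the rack with red/yellow/blue tabs. In this view the clip's +y side (the tall prongs) faces world −y.

Run:
```python
from h import *
s=cam('side');c=cam('scene')
q=lambda n,l,z,k=s:print(n,[onz(k,u,z).round(4)[:2].tolist() for u in l])
q('lid',[(150.5,148.8),(204.5,210.5),(278.7,174.5),(218.3,119.5)],.058)
q('rack',[(329.4,292.3),(363.6,272.0),(431.5,342.3),(398.2,366.8)],.045)
q('tabs',[(367.1,285.3),(389.5,308.1),(413.3,332.8)],.048)
q('clipbase',[(312.1,241.4),(328.5,256.5),(370.6,234.4)],.012)
q('nose top side',[(344/3.3+220,97/3.3+195),(447/3.3+220,47/3.3+195)],.068)
q('alu top',[(363/3.3+220,113/3.3+195),(465/3.3+220,65/3.3+195)],.072)
q('rod side',[(226.8,277.6),(284.4,256)],.008); q('rod sc',[(341.8,268.6),(386.1,249.2)],.008,c); q('gripsc',[(364,258.5)],.016,c);q('gripside',[(257.1,267)],.016)
# handle ends
for a,b in(((440.7,303.4),(163.6,151.2)),((482.1,342.1),(192.6,183.7)),((463.7-1.5,321.6),(178.2,166))): print('h',tri(c,a,s,b))
q('h side',[(165,153),(190.5,181.5)],.093)
```

```text
lid [[0.3789, 0.4094], [0.4044, 0.1552], [0.5978, 0.1717], [0.5672, 0.4282]]
rack [[0.524, -0.1587], [0.6094, -0.1522], [0.6225, -0.3474], [0.5409, -0.3557]]
tabs [[0.5949, -0.1843], [0.6004, -0.2498], [0.6052, -0.3159]]
clipbase [[0.5786, -0.0066], [0.5863, -0.0604], [0.6988, -0.0555]]
nose top side [[0.5992, -0.0204], [0.6799, -0.0179]]
alu top [[0.6001, -0.041], [0.6783, -0.04]]
rod side [[0.378, 0.0034], [0.5085, -0.0081]]
rod sc [[0.5063, -0.0101], [0.3751, 0.0003]]
gripsc [[0.4449, -0.0013]]
gripside [[0.4422, -0.0102]]
h (array([0.40541369, 0.25720635, 0.13948553]), np.float64(0.0495950614765815))
h (array([0.40131231, 0.3103282 , 0.02716396]), np.float64(0.05114595980228875))
h (array([0.40305136, 0.28423715, 0.087766  ]), np.float64(3.459657580284878e-05))
h side [[0.393, 0.3351], [0.4048, 0.2177]]
```

```bash
cat >> h.py <<'E'
from scipy.spatial.transform import Rotation as Ro
def go(p,yaw=None):
    s=robot.read_state(); R=Ro.from_rotvec(s['orientation']).as_matrix(); y0=np.arctan2(-R[0,0],R[1,0])
    print('yaw',y0.round(3),'d tool cm',(R.T@(np.array(p)-s['tool_pos'])*100).round(2),'twist',None if yaw is None else round(y0-yaw,3))
E
python3 - <<'E'
from h import *
s=cam('side');c=cam('scene')
for a,b in(((482.1-1,342.1-1.5),(163.6+1,151.2+1.5)),((440.7+1,303.4+1.5),(192.6-2.5,183.7-2.5))): print('h',tri(c,a,s,b))
m=np.array([.402,.281,.1]); go([.402,.281,.20],.1)
for n in 'scene','side': print(n,[proj(c if n=='scene' else s,p).round(1) for p in([.402-.005,.281+.05,.093],[.402+.005,.281-.05,.093],[.588,.30,.05])])
E
```

```text
h (array([0.39695663, 0.33850317, 0.08809327]), np.float64(0.006085014847216611))
h (array([0.40811867, 0.22947154, 0.08253468]), np.float64(0.0011974682348970726))
yaw -0.0 d tool cm [ 28.1  -19.8    4.36] twist -0.1
scene [array([481.2, 336.3]), array([444. , 302.6]), array([394.5, 381. ])]
side [array([167.3, 153.4]), array([189. , 177.6]), array([249.3, 147.4])]
```

>>> apply_moves([
  [4.7,-3.3,0.7],
  [4.7,-3.3,0.7],
  [4.7,-3.3,0.7],
  [4.7,-3.3,0.7],
  [4.8,-3.3,0.8],
  [4.8,-3.2,0.8],
  [0,0,0],
  [0,0,0],
], twist=[0,0,0,0,0,0,-0.1,0], gripper=6)

```text
t: 1.45
tool_pos: [0.4026, 0.2846, 0.1997]
orientation: [2.106, 2.331, 0.0]
force: [0.7, -0.1, 0.2]
opening: 0.06
gripper_force: 0.0
```

Run:
```python
from h import *
w=cam('wrist','w1'); go([.4025,.284,.10],.1)
f=w['frame']; m=cv2.inRange(cv2.cvtColor(f,cv2.COLOR_RGB2HSV),(15,120,90),(32,255,255)); n,l,st,ce=cv2.connectedComponentsWithStats(m)
for i in range(1,n):
    if st[i,4]>200:
        ys,xs=np.nonzero(l==i); b=cv2.boxPoints(cv2.minAreaRect(np.c_[xs,ys].astype(np.float32))); print(st[i],b.round(0).tolist(),[onz(w,p,.093).round(4) for p in b])
```

```text
yaw 0.098 d tool cm [-0.01 -0.06  9.98] twist -0.002
[151 108   9 110 526] [[151.0, 108.0], [159.0, 108.0], [159.0, 217.0], [151.0, 217.0]] [array([0.2924, 0.3584, 0.093 ]), array([0.2971, 0.3589, 0.093 ]), array([0.2967, 0.2918, 0.093 ]), array([0.2916, 0.2913, 0.093 ])]
[175 122   8 102 437] [[173.0, 223.0], [176.0, 122.0], [183.0, 122.0], [180.0, 223.0]] [array([0.3057, 0.2888, 0.093 ]), array([0.3073, 0.3519, 0.093 ]), array([0.3115, 0.3522, 0.093 ]), array([0.3102, 0.2891, 0.093 ])]
[ 310  159   19  165 2835] [[310.0, 159.0], [328.0, 159.0], [328.0, 323.0], [310.0, 323.0]] [array([0.39  , 0.3381, 0.093 ]), array([0.401 , 0.3392, 0.093 ]), array([0.413 , 0.2278, 0.093 ]), array([0.4005, 0.2266, 0.093 ])]
[ 143  332   34   81 1353] [[139.0, 410.0], [148.0, 330.0], [178.0, 333.0], [169.0, 414.0]] [array([0.2809, 0.1427, 0.093 ]), array([0.2884, 0.2101, 0.093 ]), array([0.3092, 0.2096, 0.093 ]), array([0.303, 0.142, 0.093])]
[ 463  332   34   80 1350] [[462.0, 333.0], [491.0, 330.0], [499.0, 410.0], [469.0, 413.0]] [array([0.5068, 0.2296, 0.093 ]), array([0.5272, 0.2338, 0.093 ]), array([0.5468, 0.1695, 0.093 ]), array([0.5251, 0.1649, 0.093 ])]
[  176   429   464    38 14917] [[176.0, 429.0], [639.0, 429.0], [639.0, 466.0], [176.0, 466.0]] [array([0.3084, 0.1288, 0.093 ]), array([0.6558, 0.1636, 0.093 ]), array([0.6666, 0.1301, 0.093 ]), array([0.3085, 0.0943, 0.093 ])]
```

View pics/w1.png

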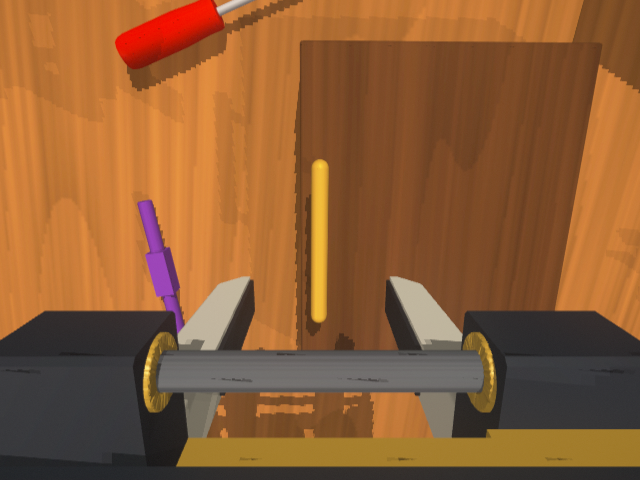

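The bar (319,160–322) is centred and parallel to the jaws' mid-plane, so I descend and grip.

>>> apply_moves([
  [0,-0.15,4],
  [0,0,4],
  [0,0,1.7],
  [0,0,0],
  [0,0,0],
], twist=[0,0,0,0,0])

```text
t: 2.12
tool_pos: [0.4028, 0.2843, 0.1044]
orientation: [2.108, 2.328, 0.004]
force: [0.5, -0.2, 1.2]
opening: 0.0601
gripper_force: 0.0
```

>>> apply_moves([
  [0,0,0],
  [0,0,0],
  [0,0,0],
  [0,0,0],
  [0,0,0],
  [0,0,0],
], twist=[0,0,0,0,0,0], gripper=0.8, squeeze=12)

```text
t: 2.88
tool_pos: [0.4023, 0.284, 0.1028]
orientation: [2.107, 2.329, 0.002]
force: [4.3, 0.4, -2.3]
opening: 0.0104
gripper_force: 12.0
```

Run:
```python
import numpy as np
p=2.914;th=np.r_[np.arange(0,1.75,.125),1.75];P=.1909*np.c_[np.cos(p-th),np.sin(p-th)]*100
d=np.diff(P,axis=0);print(np.c_[th[1:],d[:,0],-d[:,1]].round(2).tolist())
```

```text
[[0.12, 0.68, -2.29], [0.25, 0.96, -2.18], [0.38, 1.23, -2.05], [0.5, 1.47, -1.88], [0.62, 1.69, -1.68], [0.75, 1.89, -1.45], [0.88, 2.06, -1.21], [1.0, 2.19, -0.94], [1.12, 2.29, -0.66], [1.25, 2.36, -0.37], [1.38, 2.38, -0.07], [1.5, 2.37, 0.22], [1.62, 2.33, 0.52], [1.75, 2.24, 0.8]]
```

>>> apply_moves([
  [0,0.3,-1.1],
  [0,0.4,-1.2],
  [0,1.0,-2.2],
  [0,1.2,-2.0],
  [0,1.5,-1.9],
  [0,1.7,-1.7],
  [0,0,0],
], twist=[0,0,0,0,0,0,0])

```text
t: 3.75
tool_pos: [0.4635, 0.2896, 0.2046]
orientation: [2.108, 2.328, 0.001]
force: [-0.5, -2.4, -1.5]
opening: 0.0105
gripper_force: 12.0
```

>>> apply_moves([
  [0,1.9,-1.4],
  [0,2.1,-1.2],
  [0,2.2,-0.9],
  [0,2.3,-0.7],
  [0,2.4,-0.4],
  [0,2.4,-0.1],
  [0,0,0],
], twist=[0,0,0,0,0,0,0])

```text
t: 4.62
tool_pos: [0.5951, 0.303, 0.2503]
orientation: [2.108, 2.329, -0.001]
force: [0.3, -3.1, 3.4]
opening: 0.0101
gripper_force: 12.0
```

>>> apply_moves([
  [0,2.4,0.2],
  [0,2.3,0.5],
  [0,2.2,0.8],
  [0,0.5,0.2],
  [0,0,0],
  [0,0,0],
], twist=[0,0,0,0,0,0])

```text
t: 5.38
tool_pos: [0.6669, 0.31, 0.233]
orientation: [-2.107, -2.329, 0.004]
force: [0.4, -4.8, -1.6]
opening: 0.0105
gripper_force: 12.0
```

>>> apply_moves([
  [0,0,0],
  [0,0,0],
  [0,0,0],
  [0,0.2,-1],
  [0,0,-2],
  [0,0,-3],
  [0,0,-3],
  [0,0,0],
], twist=[0,0,0,0,0,0,0,0], gripper=1.9)

```text
t: 6.38
tool_pos: [0.6716, 0.3114, 0.3297]
orientation: [2.105, 2.327, 0.012]
force: [0.5, 0.8, 0.0]
opening: 0.019
gripper_force: 0.0
```

Run:
```python
from h import *
c=cam('scene','s2')
cv2.imwrite('pics/s2c.png',cv2.resize(c['frame'][180:460,330:600,::-1],None,fx=2.1,fy=2.1,interpolation=cv2.INTER_CUBIC))
```

```text
(no output)
```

View pics/s2c.png

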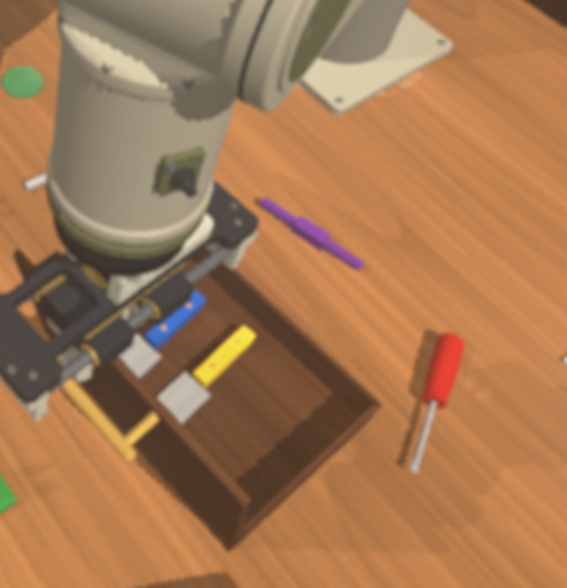

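The lid rests back past 90°. Blue and yellow scrapers are visible, and a red one might be hidden by the gripper. I'll look from above.

>>> apply_moves([
  [0,-5,0],
  [0,-5,0],
  [0,-5,0],
  [0,-3.5,0],
  [-2,0,0],
  [0,0,0],
  [0,0,0],
], twist=[0,0,0,0,0,0,0], gripper=5)

```text
t: 7.3
tool_pos: [0.4888, 0.2722, 0.3231]
orientation: [-2.109, -2.328, 0.001]
force: [1.4, -0.7, -0.8]
opening: 0.0497
gripper_force: 0.0
```

```bash
cat >> h.py <<'E'
def mask(f,lo,hi,amin=150):
    m=cv2.inRange(cv2.cvtColor(f,cv2.COLOR_RGB2HSV),lo,hi); n,l,st,ce=cv2.connectedComponentsWithStats(m); o=[]
    for i in range(1,n):
        if st[i,4]>amin:
            ys,xs=np.nonzero(l==i); o.append((st[i,4],ce[i],cv2.boxPoints(cv2.minAreaRect(np.c_[xs,ys].astype(np.float32)))))
    return sorted(o,key=lambda a:-a[0])
COL=dict(red=((0,150,90),(8,255,255)),yellow=((22,130,100),(34,255,255)),blue=((100,130,60),(125,255,255)))
def handle(w,col,z=.024,n=2):
    for a,ce,b in mask(w['frame'],*COL[col])[:n]:
        P=np.array([onz(w,p,z)[:2] for p in b]); e=[P[1]-P[0],P[2]-P[1]]; L=[np.linalg.norm(x) for x in e]; k=int(np.argmax(L)); d=e[k]*(1 if e[k][0]>0 else -1)
        print(col,a,ce.round(0),'mid',P.mean(0).round(4),'L',np.round(L,4),'yaw',np.arctan2(d[1],d[0]).round(3))
E
python3 - <<'E'
from h import *
w=cam('wrist','w2'); print(robot.read_state()['tool_pos'])
for k in COL: handle(w,k,.024)
E
```

```text
[0.48881039 0.27234155 0.32307431]
red 2186 [129.  40.] mid [0.2785 0.4127] L [0.083  0.0264] yaw 0.479
yellow 2198 [616. 212.] mid [0.8149 0.2828] L [0.1949 0.0422] yaw -1.496
yellow 1158 [292. 181.] mid [0.4555 0.2854] L [0.0793 0.0181] yaw 0.159
blue 1028 [301. 233.] mid [0.4708 0.2267] L [0.0786 0.0193] yaw 0.162
```

View pics/w2.png

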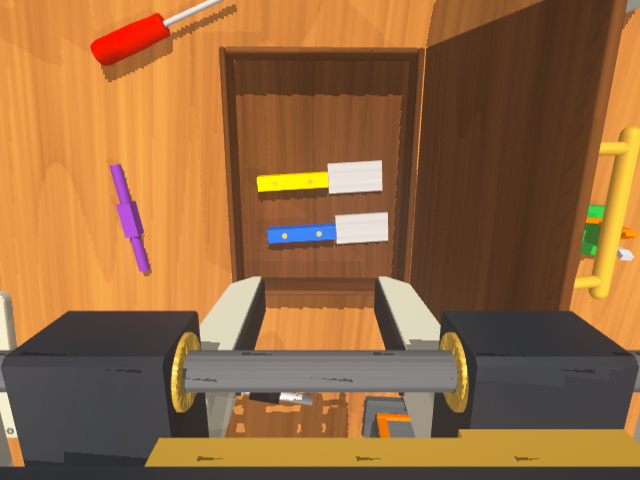

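Yellow handle at (292,181) and blue handle at (301,233). No red scraper is in the case; the red-handled tool outside is only a screwdriver. Now I twist so that tool x runs along the blade.

>>> apply_moves([
  [0,0,0],
  [0,0,0],
  [0,0,0],
  [0,0,0],
  [0,0,0],
  [0,0,0],
  [0,0,0],
  [0,0,0],
], twist=[0.18,0.18,0.18,0.18,0.18,0.18,0.18,0.18], gripper=4)

```text
t: 8.35
tool_pos: [0.4886, 0.2727, 0.3231]
orientation: [3.122, 0.352, -0.001]
force: [-0.0, -0.1, -0.3]
opening: 0.0403
gripper_force: 0.0
```

>>> apply_moves([
  [0,0,2],
  [0,0,2],
  [0,0,2],
  [0,0,2],
  [0,0,0],
], twist=[0.07,0,0,0,0])

```text
t: 8.98
tool_pos: [0.4869, 0.272, 0.2409]
orientation: [3.13, 0.253, -0.006]
force: [0.3, 0.5, 0.4]
opening: 0.04
gripper_force: 0.0
```

Run:
```python
from h import *
w=cam('wrist','w3'); s=robot.read_state();print(s['tool_pos'],s['q'])
for k in('yellow','blue'): handle(w,k,.024)
go([.4905,.2299,.034],.161-np.pi/2)
```

```text
[0.4875786  0.27223437 0.24256752] [4.17398903e-01 2.06593903e-02 1.60544447e+00 1.56440373e-05
 1.51746269e+00 1.82708394e+00]
yellow 1423 [300. 237.] mid [0.4562 0.285 ] L [0.0156 0.0804] yaw 0.153
yellow 152 [437. 384.] mid [0.3236 0.1196] L [0.0052 0.0415] yaw 0.242
blue 1423 [364. 230.] mid [0.4718 0.2258] L [0.08   0.0169] yaw 0.159
yaw -1.41 d tool cm [-0.35  4.22 20.86] twist 0.0
```

>>> apply_moves([
  [-0.3,4.3,0],
  [0,0,4.5],
  [0,0,4.5],
  [0,0,4],
  [0,0,3],
  [0,0,2],
  [0,0,0],
  [0,0,0],
], twist=[0,0,0,0,0,0,0,0])

```text
t: 10.02
tool_pos: [0.4932, 0.23, 0.0653]
orientation: [-3.131, -0.252, -0.004]
force: [0.2, -0.6, -0.6]
opening: 0.04
gripper_force: 0.0
```

Run:
```python
from h import *
w=cam('wrist','w4'); s=robot.read_state();print(s['tool_pos'])
handle(w,'blue',.024)
go([.4915,.229,.034],.16-np.pi/2)
```

```text
[0.49336709 0.23002772 0.06555763]
blue 3308 [321. 295.] mid [0.4841 0.2272] L [0.0149 0.0595] yaw 0.171
yaw -1.41 d tool cm [-0.21  0.07  3.16] twist 0.001
```

>>> apply_moves([
  [-0.2,0.1,1.6],
  [0,0,1.4],
  [0,0,0.1],
  [0,0,0],
], twist=[0,0,0,0])

```text
t: 10.58
tool_pos: [0.4896, 0.228, 0.0318]
orientation: [3.131, 0.252, -0.002]
force: [-0.9, -0.2, -0.6]
opening: 0.0399
gripper_force: 0.0
```

>>> apply_moves([
  [0,0,0],
  [0,0,0],
  [0,0,0],
  [0,0,0],
  [0,0,0],
  [0,0,0],
], twist=[0,0,0,0,0,0], gripper=0.8, squeeze=40)

```text
t: 11.32
tool_pos: [0.4902, 0.2282, 0.0327]
orientation: [-3.131, -0.252, -0.0]
force: [-0.2, -0.6, 0.2]
opening: 0.0157
gripper_force: 40.0
```

>>> apply_moves([
  [0,0,-1],
  [0,0,-3],
  [0,0,-4],
  [0,0,-4],
  [0,0,-4],
  [-2,0,-2],
  [0,0,0],
  [0,0,0],
], twist=[0,0,0,0,0,0,0,0])

```text
t: 12.32
tool_pos: [0.4704, 0.2249, 0.212]
orientation: [3.131, 0.252, -0.001]
force: [-0.2, -0.5, -0.9]
opening: 0.0161
gripper_force: 40.0
```

Run:
```python
from h import *
w=cam('wrist','w5'); s=robot.read_state();print(s['tool_pos'],s['opening'],s['gripper_force'])
handle(w,'blue',s['tool_pos'][2]-.034+.024)
# rack: yaw .079; slots from tab triangulation later
sd=cam('side'); sc=cam('scene')
for k in COL:
    for a,ce,b in mask(sd['frame'],*COL[k],60)[:4]:
        if 340<ce[0]<440 and 265<ce[1]<350: print(k,ce,onz(sd,ce,.048))
    for a,ce,b in mask(sc['frame'],*COL[k],20)[:6]: print(' sc',k,a,ce.round(1),onz(sc,ce,.048).round(4))
go([.46,-.31,.2],.079-np.pi/2)
```

```text
[0.47018794 0.22479675 0.21140602] 0.01615258467372875 39.989004135131836
blue 3459 [319. 300.] mid [0.4722 0.2246] L [0.0153 0.0435] yaw 0.173
blue 1125 [320. 410.] mid [0.4202 0.216 ] L [0.0157 0.0176] yaw 0.172
red [367.11538462 285.40384615] [ 0.59477084 -0.18456142  0.048     ]
 sc red 444 [540.7 355.2] [0.2976 0.4181 0.048 ]
 sc red 88 [168.4 203.4] [ 0.7999 -0.4212  0.048 ]
 sc red 62 [276.2 228.3] [ 0.595  -0.1842  0.048 ]
yellow [389.42408377 308.35078534] [ 0.5999086  -0.25022383  0.048     ]
 sc yellow 301 [436.3 349. ] [0.4708 0.2918 0.048 ]
 sc yellow 70 [262.9 213.4] [ 0.5999 -0.2497  0.048 ]
blue [413.31443299 332.45876289] [ 0.605677   -0.31530537  0.048     ]
 sc blue 415 [190.5 132. ] [ 0.6323 -0.6859  0.048 ]
 sc blue 204 [259.6 360.1] [0.7957 0.1151 0.048 ]
 sc blue 200 [205.1 113.9] [ 0.5557 -0.7512  0.048 ]
 sc blue 87 [219.7 144.1] [ 0.5789 -0.5799  0.048 ]
 sc blue 38 [250.1 199.1] [ 0.605  -0.3161  0.048 ]
 sc blue 25 [421.5 291.4] [0.4041 0.1653 0.048 ]
yaw -1.41 d tool cm [-9.55 52.63  1.16] twist 0.082
```

View pics/w5.png

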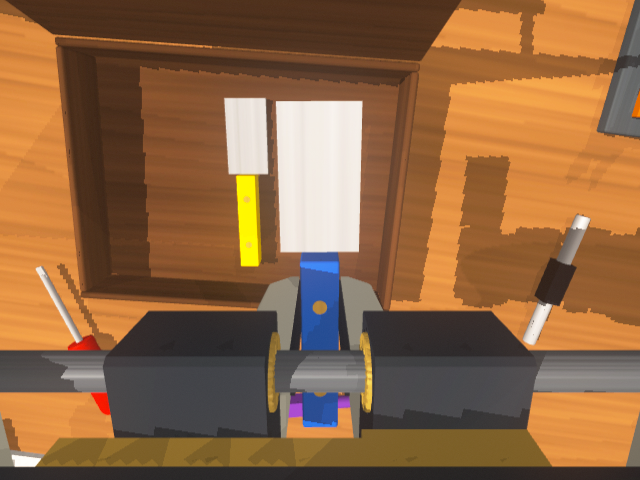

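The blue scraper is held straight, with its blade centred on u≈319 and shoulder at row 252. I move towards the blue slot.

Run:
```python
from h import *
go([.4233,-.3301,.12],.078-np.pi/2)
```

```text
yaw -1.41 d tool cm [-13.47  54.02   9.17] twist 0.083
```

>>> apply_moves([
  [-1.3,4,0],
  [-1.4,5,0],
  [-1.4,5.5,0],
  [-1.4,5.5,0],
  [-1.4,5.5,0],
  [-1.4,5.5,0],
  [-1.4,5.5,0],
  [-1.4,5.5,0],
], twist=[0,0,0,0,0,0,0,0])

```text
t: 13.48
tool_pos: [0.4275, -0.2092, 0.2118]
orientation: [-3.131, -0.252, 0.001]
force: [1.1, -0.0, -0.9]
opening: 0.0158
gripper_force: 40.0
```

>>> apply_moves([
  [-1.4,5,0],
  [-0.9,5,0],
  [0,2,2],
  [0,0,4],
  [0,0,3],
  [0,0,0],
  [0,0,0],
], twist=[0,0,0.083,0,0,0,0])

```text
t: 14.35
tool_pos: [0.425, -0.3298, 0.1234]
orientation: [3.139, 0.122, 0.0]
force: [-0.0, -0.6, -1.0]
opening: 0.0159
gripper_force: 40.0
```

Run:
```python
from h import *
w=cam('wrist','w6'); s=robot.read_state();print(s['tool_pos'],s['q'])
go([.4233,-.3301,.0547],.078-np.pi/2)
for k in COL:
    for a,ce,b in mask(w['frame'],*COL[k],150)[:4]: print(k,a,ce.round(1),onz(w,ce,.048).round(4))
```

```text
[ 0.42543115 -0.33015014  0.12418448] [-7.55172997e-01  5.32636441e-02  1.79345626e+00 -9.04803131e-06
  1.29279210e+00  7.37731264e-01]
yaw -1.493 d tool cm [-0.22 -0.03  6.95] twist -0.0
blue 3214 [319.5 303.7] [ 0.3964 -0.333   0.048 ]
blue 1109 [319.5 410.1] [ 0.3218 -0.3388  0.048 ]
```

View pics/w6.png

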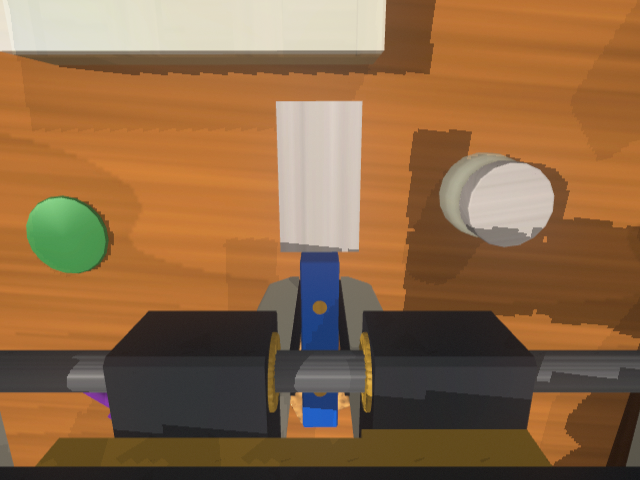

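The rack's front edge is level in the image (row 50), so yaw is aligned. Its right corner is at (384,50) and the blade is centred at u 319.

Run:
```python
from h import *
w=cam('wrist'); s=robot.read_state(); R=Ro.from_rotvec(s['orientation']).as_matrix(); tp=s['tool_pos']
T=lambda u,z:(R.T@(onz(w,u,z)-tp)).round(4)
g=cv2.cvtColor(w['frame'],cv2.COLOR_RGB2GRAY).astype(int)
print([ (u,g[40:80,u].tolist()) for u in(330,)]); print(g[30,370:400].tolist())
print('edge',T((100,51),.045),T((319,51),.045),T((384,51),.045),onz(w,(384,51),.045),onz(w,(319,51),.045))
zb=tp[2]-.0267
print('tip',T((277,101),zb+.005),T((362,101),zb+.005),'shoulder',T((319,252),zb+.018))
```

```text
[(330, [219, 218, 217, 217, 217, 216, 217, 217, 217, 217, 217, 189, 142, 124, 125, 109, 99, 100, 94, 92, 92, 91, 91, 90, 92, 85, 78, 78, 78, 79, 78, 80, 80, 82, 112, 125, 124, 124, 125, 124])]
[220, 219, 220, 220, 221, 223, 223, 224, 224, 223, 223, 216, 214, 206, 83, 83, 82, 83, 84, 82, 84, 83, 84, 83, 83, 82, 83, 83, 83, 83]
edge [ 0.1105 -0.112   0.0795] [0.1105 0.0006 0.0797] [0.1104 0.034  0.0798] [ 0.53850624 -0.35571344  0.045     ] [ 0.53591155 -0.32237995  0.045     ]
tip [ 0.0822 -0.0158  0.0218] [0.0822 0.0175 0.0219] shoulder [0.0245 0.0006 0.0087]
```

>>> apply_moves([
  [0,0,3],
  [0,0,2.5],
  [0,0,1.4],
  [0,0,0],
  [0,0,0],
], twist=[0,0,0,0,0])

```text
t: 15.08
tool_pos: [0.4254, -0.3302, 0.0551]
orientation: [3.138, 0.122, 0.002]
force: [-0.0, 0.6, -0.5]
opening: 0.016
gripper_force: 40.0
```

Run:
```python
from h import *
sd=cam('side','sd7'); s=robot.read_state();print(s['tool_pos'],s['force'])
cv2.imwrite('pics/sd7c.png',cv2.resize(sd['frame'][240:400,260:460,::-1],None,fx=3.7,fy=3.7,interpolation=cv2.INTER_CUBIC))
```

```text
[ 0.42548231 -0.33025195  0.05515852] [ 0.15610993  0.04575966 -1.8575718 ]
```

View pics/sd7c.png

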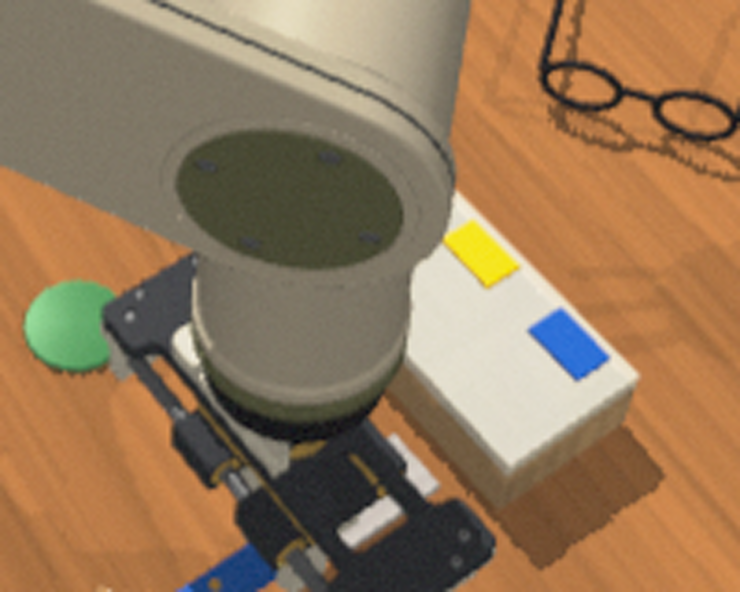

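The side view is largely blocked by the arm, but nothing looks wrong. I feed forward gently.

>>> apply_moves([
  [1,0,0],
  [0.8,0,0],
  [0.5,0,0],
  [0.5,0,0],
  [0.5,0,0],
  [0.5,0,0],
  [0,0,0],
], twist=[0,0,0,0,0,0,0])

```text
t: 16.0
tool_pos: [0.4628, -0.3265, 0.0536]
orientation: [3.139, 0.123, 0.0]
force: [0.6, 0.1, -1.3]
opening: 0.016
gripper_force: 40.0
```

>>> apply_moves([
  [0.7,0,0],
  [0.7,0,0],
  [0.7,0,0],
  [0.7,0,0],
  [0.7,0,0],
  [0.7,0,0],
  [0,0,0],
], twist=[0,0,0,0,0,0,0])

```text
t: 16.88
tool_pos: [0.5049, -0.3232, 0.0537]
orientation: [3.139, 0.123, 0.0]
force: [0.5, 0.0, -1.4]
opening: 0.0156
gripper_force: 40.0
```

Run:
```python
from h import *
w=cam('wrist','w8'); s=robot.read_state();print(s['tool_pos'],s['force'])
cv2.imwrite('pics/w8c.png',w['frame'][100:340,160:480,::-1].repeat(2,0).repeat(2,1))
```

```text
[ 0.50454723 -0.32317695  0.05356116] [ 0.62932621 -0.75173177 -2.02300113]
```

>>> apply_moves([
  [0.3,0,0],
  [0.2,0,0],
  [0.2,0,0],
  [0,0,0],
  [0,0,0],
], twist=[0,0,0,0,0])

```text
t: 17.55
tool_pos: [0.5113, -0.3227, 0.0536]
orientation: [-3.139, -0.122, 0.0]
force: [-0.9, -0.4, -0.7]
opening: 0.0159
gripper_force: 40.0
```

>>> apply_moves([
  [0.15,0,0],
  [0.15,0,0],
  [0,0,0],
  [0,0,0],
], twist=[0,0,0,0])

```text
t: 18.05
tool_pos: [0.5144, -0.3225, 0.0536]
orientation: [-3.139, -0.122, 0.0]
force: [-1.0, -0.5, -1.2]
opening: 0.0156
gripper_force: 40.0
```

>>> apply_moves([
  [0.1,0,0],
  [0.1,0,0],
  [0,0,0],
  [0,0,0],
], twist=[0,0,0,0])

```text
t: 18.55
tool_pos: [0.5153, -0.3224, 0.0536]
orientation: [-3.139, -0.122, 0.003]
force: [-6.4, -0.7, 2.7]
opening: 0.0158
gripper_force: 40.0
```

Run:
```python
from h import *
w=cam('wrist','w9'); s=robot.read_state();print(s['tool_pos'],s['force'])
cv2.imwrite('pics/w9c.png',w['frame'][100:340,160:480,::-1].repeat(2,0).repeat(2,1))
```

```text
[ 0.5153049  -0.32238203  0.05351118] [-6.15783421 -0.50146446  3.19512768]
```

View pics/w9c.png

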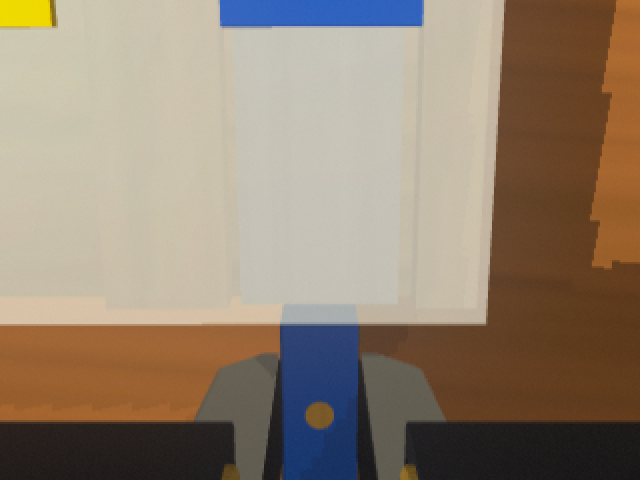

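The blade is under the plate in the blue slot and the shoulder face is at the front edge (seen through the acrylic), with −6 N contact. I press slightly more, release, lift and check.

>>> apply_moves([
  [0.1,0,0],
  [0.1,0,0],
  [0,0,0],
  [0,0,0],
], twist=[0,0,0,0])

```text
t: 19.1
tool_pos: [0.5156, -0.3224, 0.0535]
orientation: [-3.138, -0.121, 0.009]
force: [-15.8, 0.7, 9.2]
opening: 0.0156
gripper_force: 40.0
```

>>> apply_moves([
  [0,0,0],
  [0,0,0],
  [0,0,0],
  [-0.3,0,-2],
  [0,0,-4],
  [0,0,-5],
  [0,0,-4],
  [0,0,0],
], twist=[0,0,0,0,0,0,0,0], gripper=3.5)

```text
t: 20.1
tool_pos: [0.5177, -0.3241, 0.2106]
orientation: [3.133, 0.122, 0.012]
force: [0.9, 0.5, 0.0]
opening: 0.0351
gripper_force: 0.0
```

Run:
```python
from h import *
w=cam('wrist','w10'); s=robot.read_state();print(s['tool_pos'],s['force'])
handle(w,'blue',.044,3)
go([.4762,.2880,.25],.155-np.pi/2)
```

```text
[ 0.51657882 -0.3232888   0.2074483 ] [-0.61887746  0.1986636  -0.65867056]
blue 5925 [617. 126.] mid [ 0.6004 -0.5397] L [0.0473 0.124 ] yaw 0.283
blue 1577 [315. 247.] mid [ 0.4965 -0.3241] L [0.0143 0.0775] yaw 0.08
blue 1486 [316. 111.] mid [ 0.6036 -0.3165] L [0.0214 0.0348] yaw -1.493
yaw -1.493 d tool cm [  0.75 -61.24  -4.49] twist -0.077
```

Blue is home (shoulder x≈0.536, rack front ≈0.536). Next is the yellow one.

>>> apply_moves([
  [0,-4,-1],
  [0,-5.5,-1],
  [0,-5.5,-1],
  [0,-5.5,-1],
  [0.1,-5.5,0],
  [0.1,-5.5,0],
  [0.1,-5.5,0],
  [0.1,-5.5,0],
], twist=[0,0,0,0,0,0,0,0], gripper=4)

```text
t: 21.15
tool_pos: [0.4851, 0.1033, 0.2426]
orientation: [3.139, 0.122, -0.003]
force: [0.2, 0.1, 0.2]
opening: 0.0404
gripper_force: 0.0
```

>>> apply_moves([
  [0.1,-5.5,0],
  [0.1,-5.5,0],
  [0.1,-5.5,0],
  [0,-2,0],
  [0,0,0],
  [0,0,0],
], twist=[0,0,0,-0.077,0,0])

```text
t: 21.9
tool_pos: [0.4746, 0.2854, 0.2429]
orientation: [3.131, 0.24, -0.002]
force: [-0.0, -0.3, -0.4]
opening: 0.0399
gripper_force: 0.0
```

Run:
```python
from h import *
w=cam('wrist','w11'); handle(w,'yellow',.024,1)
go([.4762,.2880,.034],.155-np.pi/2)
```

```text
yellow 1394 [316. 227.] mid [0.4562 0.2848] L [0.0147 0.0796] yaw 0.156
yaw -1.418 d tool cm [ 0.19 -0.27 20.91] twist -0.002
```

>>> apply_moves([
  [0.2,-0.3,4],
  [0,0,4.5],
  [0,0,4.5],
  [0,0,4],
  [0,0,2.4],
  [0,0,1.5],
  [0,0,0],
  [0,0,0],
], twist=[0,0,0,0,0,0,0,0])

```text
t: 22.95
tool_pos: [0.4775, 0.2897, 0.036]
orientation: [-3.132, -0.242, -0.003]
force: [-0.5, -0.6, -0.4]
opening: 0.0399
gripper_force: 0.0
```

>>> apply_moves([
  [0,0,0],
  [0,0,0],
  [0,0,0],
  [0,0,0],
  [0,0,0],
  [0,0,0],
], twist=[0,0,0,0,0,0], gripper=0.8)

```text
t: 23.7
tool_pos: [0.4768, 0.2897, 0.0351]
orientation: [-3.132, -0.243, -0.001]
force: [-1.5, -1.2, 6.0]
opening: 0.0158
gripper_force: 40.0
```

>>> apply_moves([
  [0,0,-1],
  [0,0,-3],
  [0,0,-4],
  [0,0,-4],
  [0,0,-4],
  [-2,0,-2],
  [0,0,0],
  [0,0,0],
], twist=[0,0,0,0,0,0,0,0])

```text
t: 24.7
tool_pos: [0.4565, 0.2863, 0.2136]
orientation: [3.132, 0.243, -0.001]
force: [-0.8, -0.3, -1.4]
opening: 0.0156
gripper_force: 40.0
```

Run:
```python
from h import *
w=cam('wrist','w12'); s=robot.read_state();print(s['opening'],s['gripper_force'])
handle(w,'yellow',s['tool_pos'][2]-.034+.024,1)
f=w['frame']; m=cv2.inRange(cv2.cvtColor(f,cv2.COLOR_RGB2HSV),(0,0,200),(180,40,255));m[:80]=0;m[260:]=0
n,l,st,ce=cv2.connectedComponentsWithStats(m); i=1+np.argmax(st[1:,4]); print(st[i],ce[i])
# yellow slot front from tab centre line; blue shoulder/front offset
front=np.array([.5327,-.2567]);p=front-.1145*np.array([.997,.078]);print(p)
go([*p,.20],.078-np.pi/2)
```

```text
0.015686117064287016 39.99249815940857
yellow 3369 [319. 302.] mid [0.4575 0.2856] L [0.015  0.0427] yaw 0.167
[  278   108    85   147 11819] [319.70995854 179.77409256]
[ 0.4185435 -0.265631 ]
yaw -1.416 d tool cm [-12.24  53.94   1.38] twist 0.077
```

>>> apply_moves([
  [-1.2,4,0],
  [-1.3,5,0],
  [-1.3,5.5,0],
  [-1.3,5.5,0],
  [-1.3,5.5,0],
  [-1.3,5.5,0],
  [-1.3,5.5,0],
  [-1.3,5.5,0],
], twist=[0,0,0,0,0,0,0,0])

```text
t: 25.75
tool_pos: [0.4189, -0.1462, 0.2134]
orientation: [-3.131, -0.242, 0.002]
force: [0.5, 0.3, -0.6]
opening: 0.0154
gripper_force: 40.0
```

>>> apply_moves([
  [-1.2,5,0],
  [-0.7,5,0],
  [0,1.9,2],
  [0,0,4],
  [0,0,3],
  [0,0,0],
  [0,0,0],
], twist=[0,0,0.077,0,0,0,0])

```text
t: 26.62
tool_pos: [0.4195, -0.2651, 0.1252]
orientation: [3.139, 0.122, 0.0]
force: [-0.3, -0.5, -1.5]
opening: 0.0157
gripper_force: 40.0
```

Run:
```python
from h import *
w=cam('wrist','w13'); s=robot.read_state(); R=Ro.from_rotvec(s['orientation']).as_matrix(); tp=s['tool_pos']
T=lambda u,z:(R.T@(onz(w,u,z)-tp)).round(4)
go([.4185,-.2656,.0571],.078-np.pi/2)
g=cv2.cvtColor(w['frame'],cv2.COLOR_RGB2GRAY).astype(int)
for u in(100,200,319,450): 
    c=g[20:100,u]; k=20+int(np.argmin(np.diff(c))); print(u,k,T((u,k),.045))
r=g[25];d=np.diff(r);print('row25 max drop',[(int(i),int(d[i])) for i in np.argsort(d)[:4]]); 
i=int(np.argmin(d[350:]))+350; print(T((i,25),.045), T((319.7,108),tp[2]-.024))
```

```text
yaw -1.493 d tool cm [-0.16 -0.    6.88] twist -0.0
100 27 [ 0.1215 -0.1111  0.0809]
200 50 [ 0.1108 -0.0611  0.081 ]
319 49 [0.1112 0.0003 0.0811]
450 49 [0.1112 0.0678 0.0811]
row25 max drop [(511, -80), (512, -42), (135, -12), (503, -9)]
[0.1223 0.0979 0.0812] [0.0794 0.0007 0.0241]
```

View pics/w13.png

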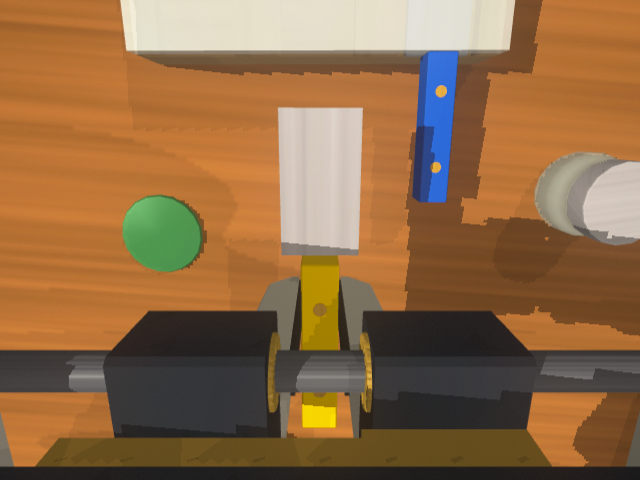

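Blue handle's shoulder is flush with the rack edge (row 50). The yellow blade is centred on the middle slot, so I lower and feed it.

>>> apply_moves([
  [0,-0.1,3],
  [0,0,2.5],
  [0,0,1.3],
  [0,0,0],
  [0.5,0,0],
  [0.5,0,0],
  [0.5,0,0],
  [0,0,0],
], twist=[0,0,0,0,0,0,0,0])

```text
t: 27.68
tool_pos: [0.4347, -0.2628, 0.057]
orientation: [3.139, 0.123, 0.001]
force: [-0.1, 0.9, -0.5]
opening: 0.0155
gripper_force: 40.0
```

>>> apply_moves([
  [0.5,0,0],
  [0.4,0,0],
  [0.4,0,0],
  [0.4,0,0],
  [0.4,0,0],
  [0.4,0,0],
  [0,0,0],
], twist=[0,0,0,0,0,0,0])

```text
t: 28.55
tool_pos: [0.4593, -0.2608, 0.0567]
orientation: [3.139, 0.123, 0.0]
force: [-0.5, 0.2, -0.8]
opening: 0.0154
gripper_force: 40.0
```

>>> apply_moves([
  [0.7,0,0],
  [0.7,0,0],
  [0.7,0,0],
  [0.7,0,0],
  [0.7,0,0],
  [0.7,0,0],
  [0,0,0],
], twist=[0,0,0,0,0,0,0])

```text
t: 29.42
tool_pos: [0.5014, -0.2574, 0.0567]
orientation: [3.139, 0.123, 0.0]
force: [0.1, -1.3, -1.3]
opening: 0.0159
gripper_force: 40.0
```

>>> apply_moves([
  [0.3,0,0],
  [0.2,0,0],
  [0.1,0,0],
  [0,0,0],
  [0,0,0],
], twist=[0,0,0,0,0])

```text
t: 30.05
tool_pos: [0.5068, -0.257, 0.0566]
orientation: [-3.139, -0.122, 0.0]
force: [0.5, -0.7, -1.4]
opening: 0.0158
gripper_force: 40.0
```

>>> apply_moves([
  [0.1,0,0],
  [0.1,0,0],
  [0.1,0,0],
  [0,0,0],
  [0,0,0],
], twist=[0,0,0,0,0])

```text
t: 30.68
tool_pos: [0.5099, -0.2568, 0.0566]
orientation: [-3.139, -0.122, 0.0]
force: [0.1, -0.3, -1.1]
opening: 0.0157
gripper_force: 40.0
```

>>> apply_moves([
  [0.1,0,0],
  [0.1,0,0],
  [0,0,0],
  [0,0,0],
], twist=[0,0,0,0])

```text
t: 31.18
tool_pos: [0.5119, -0.2566, 0.0566]
orientation: [-3.139, -0.122, 0.0]
force: [-0.8, -0.1, -0.6]
opening: 0.0154
gripper_force: 40.0
```

>>> apply_moves([
  [0.1,0,0],
  [0.1,0,0],
  [0,0,0],
  [0,0,0],
], twist=[0,0,0,0])

```text
t: 31.68
tool_pos: [0.5125, -0.2566, 0.0564]
orientation: [-3.139, -0.122, 0.005]
force: [-7.9, -0.8, 4.0]
opening: 0.0156
gripper_force: 40.0
```

>>> apply_moves([
  [0.1,0,0],
  [0.1,0,0],
  [0,0,0],
  [0,0,0],
], twist=[0,0,0,0])

```text
t: 32.17
tool_pos: [0.5126, -0.2566, 0.0563]
orientation: [-3.138, -0.122, 0.011]
force: [-17.6, 0.2, 10.8]
opening: 0.0158
gripper_force: 40.0
```

>>> apply_moves([
  [0,0,0],
  [0,0,0],
  [0,0,0],
  [-0.3,0,-2],
  [0,0,-4],
  [0,0,-5],
  [0,0,-4],
  [0,0,0],
], twist=[0,0,0,0,0,0,0,0], gripper=3.5)

```text
t: 33.17
tool_pos: [0.5152, -0.258, 0.2132]
orientation: [3.134, 0.122, 0.013]
force: [-0.1, -1.4, 0.4]
opening: 0.0353
gripper_force: 0.0
```

Run:
```python
from h import *
w=cam('wrist','w14'); s=robot.read_state();print(s['tool_pos'],s['force'])
handle(w,'yellow',.044,2);handle(w,'blue',.044,3)
sc=cam('scene','s14');sd=cam('side','sd14')
for c,n in((sc,'scene'),(sd,'side')):
    for a,ce,b in mask(c['frame'],(0,0,0),(180,255,60),50)[:25]:
        p=onz(c,ce,.012)
        if .33<p[0]<.6 and -.15<p[1]<.13: print(n,a,ce.round(1),p.round(4),[onz(c,x,.012)[:2].round(3).tolist() for x in b])
go([.5,.02,.3],0)
```

```text
[ 0.51414457 -0.25734706  0.21029164] [ 0.97666917 -0.40740734 -0.64788325]
yellow 1680 [316. 250.] mid [ 0.4909 -0.2589] L [0.0144 0.0785] yaw 0.081
yellow 1506 [316. 115.] mid [ 0.5986 -0.2508] L [0.0217 0.0359] yaw -1.493
blue 1686 [394. 245.] mid [ 0.4966 -0.3228] L [0.0775 0.0179] yaw 0.065
blue 1413 [404. 115.] mid [ 0.6034 -0.3173] L [0.021 0.036] yaw -1.493
side 93 [257.4 268.6] [ 0.442  -0.0112  0.012 ] [[0.422, -0.003], [0.462, -0.002], [0.46, -0.019], [0.42, -0.021]]
yaw -1.493 d tool cm [  0.89 -27.65  -9.34] twist -1.493
```

Both scrapers are home. The mandrel grip is still at side (257,268). I go above it.

>>> apply_moves([
  [-1.6,-3.5,-2],
  [-1.6,-5,-1],
  [-1.6,-5,0],
  [-1.6,-5,0],
  [-1.6,-5,0],
  [-1.4,-2.7,0],
  [0,0,0],
  [0,0,0],
], twist=[0,0,0,0,0,0.157,0,0], gripper=4)

```text
t: 34.33
tool_pos: [0.3986, -0.003, 0.2359]
orientation: [3.139, -0.12, -0.002]
force: [0.7, -0.9, -0.7]
opening: 0.0398
gripper_force: 0.0
```

```bash
cat >> h.py <<'E'
def mand():
    w=cam('wrist','wm%d'%int(robot.read_state()['t']*10)); s=robot.read_state();print(s['tool_pos'])
    f=w['frame'];h=cv2.cvtColor(f,cv2.COLOR_RGB2HSV)
    for nm,z,lo,hi in(('grip',.016,(0,0,0),(180,255,60)),('rod',.011,(0,0,130),(180,45,255))):
        for a,ce,b in mask(f[:300],lo,hi,250)[:6]:
            P=np.array([onz(w,p,z)[:2] for p in b]); e=[P[1]-P[0],P[2]-P[1]];L=[np.linalg.norm(x) for x in e];d=e[int(np.argmax(L))];d=d*np.sign(d[0])
            print(nm,a,ce.round(0),P.mean(0).round(4),np.round(L,3),'yaw',np.arctan2(d[1],d[0]).round(3))
E
python3 -c "
from h import *
mand()"
```

```text
[ 0.39879312 -0.00324072  0.23598932]
grip 2295 [110.  80.] [0.5057 0.1635] [0.015 0.166] yaw 0.107
grip 513 [22.  5.] [0.585 0.22 ] [0.048 0.01 ] yaw 1.494
grip 340 [88. 59.] [0.5364 0.1809] [0.003 0.103] yaw 0.098
rod 4584 [563.  17.] [ 0.5408 -0.226 ] [0.114 0.033] yaw 1.494
rod 640 [317. 114.] [ 0.4823 -0.0084] [0.01  0.044] yaw -0.075
rod 502 [316. 208.] [ 0.3981 -0.0013] [0.043 0.01 ] yaw -0.083
```

>>> apply_moves([
  [4.1,-0.15,0],
  [0,0,5],
  [0,0,5],
  [0,0,5],
  [0,0,3.5],
  [0,0,0],
  [0,0,0],
], twist=[0.005,0,0,0,0,0,0])

```text
t: 35.25
tool_pos: [0.4407, -0.0051, 0.0528]
orientation: [3.139, -0.133, 0.001]
force: [-0.3, -0.2, 0.3]
opening: 0.0401
gripper_force: 0.0
```

```bash
python3 -c "
from h import *
mand(); go([.4402,-.0049,.029],-.084-np.pi/2)"
```

```text
[ 0.44138447 -0.0050197   0.05346644]
grip 1905 [316. 270.] [ 0.4486 -0.0052] [0.015 0.032] yaw -0.077
rod 2219 [316. 192.] [ 0.4827 -0.0082] [0.011 0.045] yaw -0.079
yaw -1.655 d tool cm [-0.13 -0.    2.45] twist -0.0
```

>>> apply_moves([
  [-0.1,0,1.5],
  [0,0,0.9],
  [0,0,0],
  [0,0,0],
], twist=[0,0,0,0])

```text
t: 35.8
tool_pos: [0.4388, -0.0043, 0.0277]
orientation: [-3.139, 0.132, 0.0]
force: [0.9, -0.0, 0.2]
opening: 0.0402
gripper_force: 0.0
```

>>> apply_moves([
  [0,0,0],
  [0,0,0],
  [0,0,0],
  [0,0,0],
  [0,0,0],
  [0,0,0],
], twist=[0,0,0,0,0,0], gripper=0.8, squeeze=50)

```text
t: 36.55
tool_pos: [0.439, -0.0043, 0.0278]
orientation: [-3.139, 0.132, -0.0]
force: [-1.3, 1.1, 3.4]
opening: 0.0156
gripper_force: 50.0
```

>>> apply_moves([
  [0,0,-1],
  [0,0,-3],
  [0,0,-4],
  [0,0,-4],
  [0,0,-4],
  [0,0,-4],
  [0,0,0],
  [0,0,0],
], twist=[0,0,0,0,0,0,0,0])

```text
t: 37.55
tool_pos: [0.4384, -0.0043, 0.2271]
orientation: [3.139, -0.132, -0.001]
force: [-0.0, 0.6, -1.8]
opening: 0.0155
gripper_force: 50.0
```

Run:
```python
from h import *
go([.55,-.031,.23],.025-np.pi/2)
w=cam('wrist'); print(robot.read_state()['opening'])
```

```text
yaw -1.655 d tool cm [11.34  1.72 -0.29] twist -0.109
0.015412179889347455
```

>>> apply_moves([
  [3,0.4,0],
  [4,0.6,0],
  [4.3,0.7,0],
  [0,0,0],
  [0,0,0],
], twist=[0,0,0,-0.109,0])

```text
t: 38.22
tool_pos: [0.549, -0.0307, 0.2252]
orientation: [-3.141, -0.038, 0.007]
force: [-0.7, -1.0, -1.3]
opening: 0.0153
gripper_force: 50.0
```

Run:
```python
from h import *
w=cam('wrist','w20'); s=robot.read_state(); print(s['tool_pos'],s['orientation'])
for a,ce,b in mask(w['frame'],(3,180,180),(14,255,255),60)[:5]: print(a,ce.round(1),b.round(0).tolist())
cv2.imwrite('pics/w20c.png',cv2.resize(w['frame'][0:320,140:500,::-1],None,fx=1.8,fy=1.8,interpolation=cv2.INTER_CUBIC))
```

```text
[ 0.54901867 -0.03065674  0.22585351] [-3.1409012  -0.03541186  0.00497704]
73174 [352.7  96.4] [[0.0, 348.0], [0.0, 0.0], [639.0, 0.0], [639.0, 348.0]]
17851 [215.7 224.6] [[140.0, 150.0], [279.0, 124.0], [311.0, 298.0], [173.0, 324.0]]
5324 [ 50.8 420.9] [[-2.0, 394.0], [104.0, 378.0], [116.0, 451.0], [9.0, 468.0]]
3038 [563.9 437.5] [[527.0, 394.0], [629.0, 394.0], [629.0, 465.0], [527.0, 465.0]]
2827 [146.9 102.3] [[98.0, 88.0], [192.0, 81.0], [194.0, 117.0], [100.0, 123.0]]
```

View pics/w20c.png

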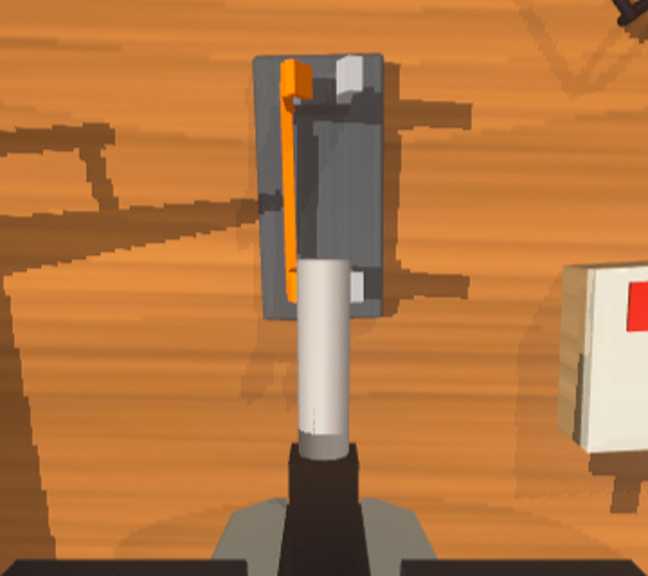

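The clip base shows with corners at crop (253,57), (383,54), (383,316) and (265,319). The orange jaw is on the left (+y world), the silver prongs on the right, and the rod is held straight.

Run:
```python
from h import *
w=cam('wrist'); s=robot.read_state(); 
f=w['frame']; W=lambda l,z:[onz(w,(u/1.8+140,v/1.8),z).round(4)[:2].tolist() for u,v in l]
print('base',W([(253,57),(383,54),(383,314),(265,317)],.012))
print('alu far top',W([(340,55),(363,54),(363,92)],.072)); print('alu near',W([(363,270),(363,300)],.072))
print('orange top far',W([(282,60),(303,60)],.068),W([(288,298)],.068))
hs=cv2.cvtColor(f,cv2.COLOR_RGB2HSV)
for v in(32,36,40,44,48,52,153,158,162,166): print(v,[ (u,tuple(int(x) for x in hs[v,u])) for u in range(290,346,3)] if v in(36,46,158) else '')
g=s['tool_pos'];R=Ro.from_rotvec(s['orientation']).as_matrix();print(g,R.round(4).tolist())
print('rod end',onz(w,(324/1.8+140,262/1.8),g[2]-.0198+.006), 'rod base',onz(w,(324/1.8+140,435/1.8),g[2]-.0138))
```

```text
base [[0.6967, 0.0036], [0.6993, -0.0554], [0.5821, -0.0607], [0.5793, -0.0019]]
alu far top [[0.6853, -0.035], [0.6858, -0.0436], [0.6727, -0.0441]]
alu near [[0.6063, -0.0466], [0.5942, -0.047]]
orange top far [[0.684, -0.0129], [0.6841, -0.0209]] [[0.594, -0.016]]
32 
36 [(290, (9, 17, 106)), (293, (12, 12, 107)), (296, (17, 255, 250)), (299, (18, 255, 254)), (302, (17, 255, 253)), (305, (14, 255, 179)), (308, (14, 240, 172)), (311, (11, 110, 132)), (314, (6, 12, 104)), (317, (8, 10, 106)), (320, (15, 10, 105)), (323, (10, 8, 100)), (326, (0, 8, 135)), (329, (13, 11, 205)), (332, (11, 10, 197)), (335, (11, 14, 201)), (338, (15, 13, 200)), (341, (12, 12, 108)), (344, (0, 5, 100))]
40 
44 
48 
52 
153 
158 [(290, (15, 14, 108)), (293, (10, 15, 102)), (296, (8, 20, 102)), (299, (14, 229, 232)), (302, (18, 255, 254)), (305, (13, 32, 167)), (308, (16, 29, 202)), (311, (13, 31, 220)), (314, (16, 24, 225)), (317, (16, 21, 228)), (320, (16, 26, 225)), (323, (16, 30, 210)), (326, (12, 30, 190)), (329, (14, 29, 169)), (332, (13, 34, 144)), (335, (8, 10, 203)), (338, (9, 9, 202)), (341, (9, 11, 165)), (344, (10, 30, 77))]
162 
166 
[ 0.54913142 -0.03062953  0.22648766] [[0.9997, 0.0225, -0.002], [0.0225, -0.9997, 0.0003], [-0.002, -0.0003, -1.0]]
rod end [ 0.61478015 -0.03039022  0.21268766] rod base [ 0.57665655 -0.03124654  0.21268766]
```

>>> apply_moves([
  [0,0,0],
  [4,0.1,0],
  [4.9,0.1,0],
  [0,0,4],
  [0,0,4],
  [0,0,3.6],
  [0,0,0],
  [0,0,0],
], twist=[-0.0235,0,0,0,0,0,0,0])

```text
t: 39.33
tool_pos: [0.6398, -0.0285, 0.1136]
orientation: [3.14, 0.076, 0.003]
force: [0.1, 0.2, -0.2]
opening: 0.0157
gripper_force: 50.0
```

Run:
```python
from h import *
w=cam('wrist','w21'); s=robot.read_state(); print(s['tool_pos'],s['orientation'],s['force'])
go([.6383,-.0286,.108],.046-np.pi/2)
sd=cam('side','sd21')['frame'][160:280,270:410,::-1]
a=cv2.resize(w['frame'][60:330,200:440,::-1],(400,450),interpolation=cv2.INTER_CUBIC); b=cv2.resize(sd,(400,343),interpolation=cv2.INTER_CUBIC); b=cv2.copyMakeBorder(b,0,107,0,0,0)
cv2.imwrite('pics/m21.png',np.hstack([a,b]))
```

```text
[ 0.64037484 -0.02862295  0.11438819] [3.14007832 0.07589417 0.00575405] [0.44577518 1.13701893 0.07223358]
yaw -1.522 d tool cm [-0.21 -0.01  0.64] twist 0.002
```

View pics/m21.png

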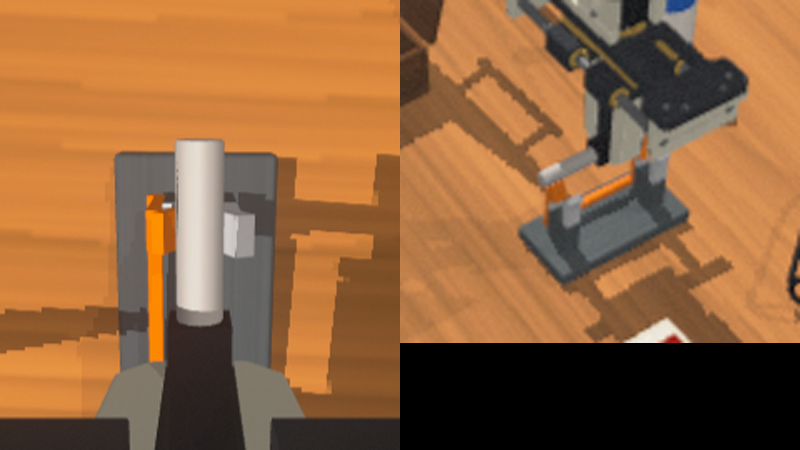

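Run:
```python
from h import *
w=cam('wrist'); s=robot.read_state(); R=Ro.from_rotvec(s['orientation']).as_matrix(); tp=s['tool_pos']; print(tp,s['orientation'])
P=lambda u,v:(u/400*240+200,v/450*270+60)
T=lambda u,z:(R.T@(onz(w,u,z)-tp)).round(4)[:2]
zr=tp[2]-.0198
print('rod c',T(P(199.7,180),zr+.003),T(P(199,300),zr+.003),'end',T(P(200,140),zr))
print('alu inner top',T(P(224,208),.072),T(P(225,213),.072),'outer',T(P(254,213),.072))
print('base corners',T(P(115,153),.012),T(P(277,153),.012))
print('orange nose top back',T(P(147,196),.068),T(P(146,210),.068))
h=w['frame'][175:200:4,280:360]; 
for i,v in enumerate(range(175,200,4)): print(v,[int(x) for x in h[i,48:78].mean(1)])
```

```text
[ 0.64052194 -0.02864607  0.11445461] [3.14003788 0.07586915 0.00646824]
rod c [0.057  0.0011] [0.0273 0.001 ] end [0.0662 0.0012]
alu inner top [0.0468 0.008 ] [0.0454 0.0083] outer [0.0454 0.0164]
base corners [ 0.0588 -0.0296] [0.0588 0.0294]
orange nose top back [ 0.0497 -0.0139] [ 0.0457 -0.0142]
175 [168, 160, 151, 143, 134, 125, 107, 101, 104, 103, 101, 102, 102, 102, 104, 101, 102, 102, 100, 102, 102, 101, 102, 101, 101, 100, 100, 100, 100, 100]
179 [167, 160, 150, 143, 133, 122, 87, 64, 66, 64, 64, 67, 90, 103, 101, 72, 72, 73, 71, 72, 71, 71, 71, 72, 71, 72, 70, 71, 71, 70]
183 [167, 159, 151, 142, 133, 123, 108, 105, 107, 105, 106, 104, 107, 107, 72, 72, 73, 73, 72, 71, 72, 72, 72, 70, 72, 71, 71, 73, 71, 71]
187 [168, 160, 148, 142, 135, 123, 117, 115, 117, 120, 120, 120, 121, 121, 118, 94, 74, 73, 71, 72, 72, 71, 72, 70, 71, 71, 72, 71, 71, 71]
191 [167, 159, 149, 141, 134, 127, 162, 205, 206, 204, 194, 182, 180, 177, 173, 141, 143, 143, 143, 146, 146, 146, 147, 142, 88, 72, 71, 71, 70, 71]
195 [166, 158, 148, 140, 133, 128, 162, 204, 205, 203, 201, 200, 199, 197, 153, 153, 152, 152, 152, 153, 153, 153, 153, 149, 88, 71, 71, 70, 71, 71]
199 [166, 157, 149, 140, 133, 130, 182, 205, 205, 203, 202, 198, 197, 173, 152, 152, 153, 152, 152, 152, 152, 152, 152, 148, 88, 71, 71, 70, 70, 70]
```

>>> apply_moves([
  [-0.2,-0.1,0],
  [0,0,1],
  [0,0,0.7],
  [0,0,0.3],
  [0,0,0],
  [0,0,0],
], twist=[0,0,0,0,0,0])

```text
t: 40.22
tool_pos: [0.6371, -0.0276, 0.0918]
orientation: [3.141, 0.076, 0.0]
force: [0.5, 0.4, -1.6]
opening: 0.0157
gripper_force: 50.0
```

>>> apply_moves([
  [0,0,0.3],
  [0,0,0.3],
  [0,0,0],
  [0,0,0],
], twist=[0,0,0,0])

```text
t: 40.72
tool_pos: [0.6369, -0.0276, 0.0856]
orientation: [-3.141, -0.076, 0.0]
force: [0.8, -0.1, -1.4]
opening: 0.0156
gripper_force: 50.0
```

>>> apply_moves([
  [0,0,0.3],
  [0,0,0.3],
  [0,0,0],
  [0,0,0],
], twist=[0,0,0,0])

```text
t: 41.22
tool_pos: [0.6375, -0.0282, 0.0802]
orientation: [3.14, 0.075, 0.002]
force: [1.0, -3.2, 3.0]
opening: 0.0159
gripper_force: 50.0
```

>>> apply_moves([
  [0,0,0.3],
  [0,0,0.3],
  [0,0,0],
  [0,0,0],
], twist=[0,0,0,0])

```text
t: 41.72
tool_pos: [0.6374, -0.0281, 0.0737]
orientation: [3.14, 0.075, 0.002]
force: [1.8, -4.1, 0.1]
opening: 0.0156
gripper_force: 50.0
```

>>> apply_moves([
  [0,0,0.3],
  [0,0,0.3],
  [0,0,0],
  [0,0,0],
], twist=[0,0,0,0])

```text
t: 42.22
tool_pos: [0.6366, -0.0272, 0.0678]
orientation: [-3.14, -0.076, 0.001]
force: [-2.3, -1.8, 5.2]
opening: 0.0155
gripper_force: 50.0
```

>>> apply_moves([
  [0,0,0.1],
  [0,0,0.1],
  [0,0,0],
  [0,0,0],
], twist=[0,0,0,0])

```text
t: 42.72
tool_pos: [0.6367, -0.0272, 0.0676]
orientation: [-3.14, -0.076, 0.001]
force: [-10.5, -1.9, 18.0]
opening: 0.0153
gripper_force: 50.0
```

Seated: the z force rises on the fork bottoms at exactly z=0.048. I release and check.

>>> apply_moves([
  [0,0,-0.2],
  [0,0,0],
], twist=[0,0])

```text
t: 42.98
tool_pos: [0.6368, -0.027, 0.0678]
orientation: [-3.14, -0.076, 0.001]
force: [-3.5, 1.8, 6.9]
opening: 0.0156
gripper_force: 50.0
```

>>> apply_moves([
  [0,0,0],
  [0,0,0],
  [0,0,0],
  [0,0,-2],
  [0,0,-4],
  [0,0,-5],
  [0,0,-5],
  [0,0,0],
], twist=[0,0,0,0,0,0,0,0], gripper=2.6)

```text
t: 43.98
tool_pos: [0.6402, -0.028, 0.236]
orientation: [3.139, 0.076, 0.019]
force: [0.6, 0.3, -0.7]
opening: 0.026
gripper_force: 0.0
```

>>> apply_moves([
  [-4,-2,-2],
  [-5,-4,0],
  [-5,-4,0],
  [-4,-3,0],
  [0,0,0],
  [0,0,0],
], twist=[0,0,0,0,0,0])

```text
t: 44.72
tool_pos: [0.4537, 0.0917, 0.2482]
orientation: [3.14, 0.077, 0.002]
force: [0.3, -0.5, 0.6]
opening: 0.026
gripper_force: 0.0
```

Run:
```python
from h import *
sd=cam('side','sd30')['frame'];sc=cam('scene','sc30')['frame']; print(robot.read_state()['tool_pos'])
a=cv2.resize(sd[185:375,300:440,::-1],None,fx=3,fy=3,interpolation=cv2.INTER_CUBIC); b=cv2.resize(sc[200:390,240:360,::-1],None,fx=3,fy=3,interpolation=cv2.INTER_CUBIC)
cv2.imwrite('pics/f30.png',np.hstack([a,b]))
```

```text
[0.45412735 0.09123622 0.24791245]
```

View pics/f30.png

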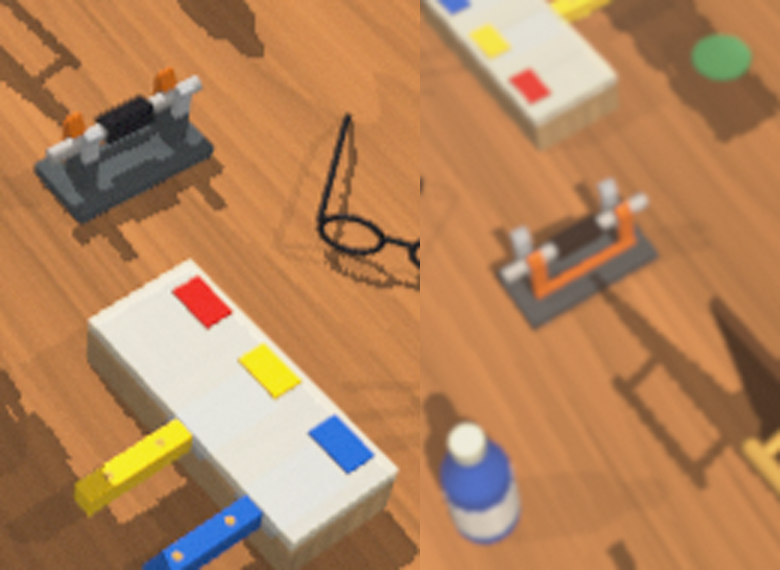

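The mandrel sits in both forks with its grip between them and the orange noses over the rod. Both scrapers are home with shoulders on the rack face.

```bash
python3 -c "
from plant import robot
print(robot.close_job())"
```

```text
the job is handed in; nothing more can be done
None
```

I handed the job in at about 45 s: the case is open on its stop, the blue and yellow scrapers are home in their slots (there was no red one), and the mandrel is seated in the clip with the jaw shut above it.

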